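# Make up the neck-cork kit and the key-service kit on their marked boards

### The arm

A 7-joint arm with a two-finger parallel gripper is mounted at the origin on a cart in front of the work surface, level with it; the furniture and walls round the work are solid. World frame = base frame: x ahead of the robot, y to its left, z up, the work surface at z = 0. Lengths are in mm, angles in rad, forces in N, time in s.
With the tool pointing down it reaches from about 400 to 925 mm from the base axis. Payload 5.6 kg.
Tool frame: the origin (TCP) lies midway between the tips of the shut fingers; the grasp point (between the pads) lies 19 mm behind it (r.grip_depth is the distance from the TCP to the grasp point, in mm); z points along the fingers, y is the direction in which the jaws open and shut (so a half turn about z gives the same grasp; the last joint's range is limited). The gripper opens to 85 mm and grips with 20 to 120 N. Pads are 22 mm wide; open, the fingers measure 114 mm over their backs; the gripper's body (76 mm by 85 mm) begins 54 mm behind the grasp point. The pads swing forward as they close: fully open they stand 13 mm farther back than shut.
Start: joints at [1.291, 0.468, -0.012, 1.603, 0.006, 1.071, -0.056], TCP at [152.443, -631.878, 231.29] pointing down, gripper open.
Joint ranges: [-2.53, 2.53], [-0.31, 2.02], [-1.57, 1.55], [0.28, 2.44], [-1.29, 4.43], [0.15, 1.84], [-2.92, 2.92]. Speed limits (rad/s): [2.57, 2.57, 3.14, 3.14, 3.14, 3.14, 3.14].

### API

Orientations are given as a unit quaternion [w, x, y, z].
In Python, from rig import r gives the robot as it stands. The module is installed in compiled form; this text tells all that it offers.
- The arm moves only by the tool apply_moves, never from a script. Its argument "rows" is a list of rows, each an object of numbers: "x", "y", "z": the shift along the world's x, y, z in m; "yaw": the turn about the world's z in degrees; "fingers": the finger opening in m, from 0 to 0.0854. A call has 1 to 8 rows; each row is the pose to reach, as a shift and turn from the pose commanded when the call began; what a row does not reach only later rows make up. A row lasts 1/10 s, in which the tool goes at most 50 mm and 8.59 degrees, less where a joint would pass 70% of its speed; a pose out of reach is approached as far as the arm can. A call with a gripper value outside its range is refused whole. The fingers move at their own pace and stop on an object; the grip force is fixed at half the most. Time passes only in rows, so rows that repeat a pose let the fingers close. It gives the time, the measured TCP pose, the force and the opening at its end, in the units of the state.
- r.observe(): the state, without advancing time (a new reading comes with each control period).
- r.get_image(name): name is "scene" or "top" or "wrist"; returns the picture (420x560x3 uint8, red, green, blue); there is no depth.
- r.camera_info(name): a dict with "fx", "fy", "cx", "cy" (pixels), "world_to_cam" (4x4, takes a point from world to camera coordinates). Camera axes: x right, y up, looking along -z (the intrinsics and any distortion apply to the point x, -y, -z); pixel columns grow to the right and rows downward; lengths in mm; the calibration is good to about 2 mm. A picture is of the moment at which its call begins: read the wrist's pose just before it. camera_info takes no time and is no camera call; for the wrist camera it gives the pose at the moment of the call.
- r.close_job(): hands the job in, once; it reports no verdict.
The state is a dict: "time_s": time; "qpos": joint angles; "qd": joint speeds; "joint_efforts": joint torques, N m; "position": TCP position; "orientation": TCP orientation; "contact_force": force on the tool from outside, world axes, zero at the start; "ft_torque": the same for the moment, N m; "width": finger opening in mm.
Only numpy, scipy, OpenCV 4.12 (cv2) and the standard library are available. Lean on these libraries where they do the work, as an engineer would, in place of code of your own. Each camera call takes 0.05 s, during which the arm holds its last target. There are 200 camera calls.

### The job

Make up two repair kits for the next saxophone jobs from the stock that stands between the two marked boards: on the board with three dark markings stand the glue tin on the large round one and the mouthpiece on the small round one, and lay the cork sheet on the rectangle; on the board with two markings stand the oil bottle on the round one and lay the short screwdriver on the long strip. Set each thing down centred on its marking, standing upright or lying straight along it, and leave the long screwdriver, the file and the black iron block where they are.

Things in the scene. Friction and masses are not known exactly. Their poses are not given: they have to be found in the camera images.
- neck_board: board for the neck-cork kit: a pale wooden plate fixed to the bench, 160 mm (its x) by 180 mm (its y), 6 mm thick, with three dark flat markings flush with its top. Origin at the centre of its underside, on the bench. In its own axes (x, y, mm): large round marking, 78 across, at (30, 45), for the glue tin; small round marking, 40 across, at (-45, 45), for the mouthpiece; rectangle, 112 along x by 62 along y, at (0, -45), for the cork sheet. z up
- key_board: board for the key-service kit: a pale wooden plate fixed to the bench, 160 mm (its x) by 130 mm (its y), 6 mm thick, with two dark flat markings flush with its top. Origin at the centre of its underside, on the bench. In its own axes (x, y, mm): round marking, 45 across, at (0, 34), for the oil bottle; long strip, 134 along x by 32 along y, at (0, -33), for the short screwdriver. z up
- tin_center (a point): dark green glue tin with a grey lid, standing: 66 mm across, 60 high, 0.19 kg; the solid side wall reaches up to 55. Point at its centre, 30 above its foot; z up
- mouth_center (a point): black mouthpiece with a light metal band, standing upright on its end: 28 mm across at the widest, tapering toward the top, 92 high, 0.05 kg. Point at its centre, 46 above its foot; z up
- cork_center (a point): brown sheet of cork lying flat: 50 mm (its x) by 100 mm (its y), 9 thick, stiff, 0.04 kg. Point at its centre, 4.5 above its underside; z up
- bottle_center (a point): small white oil bottle with a red cap and a thin red spout, standing: 33 mm across, 105 high with the spout, 0.06 kg; only the part up to 56 is solid to the touch. Point on its axis 28 above its foot; z up
- driver_center (a point): short screwdriver with a green handle, lying between the two boards beside the cork sheet (not the one far off to the left): 120 mm long along its y, handle 20 wide and 19 high from y = 6 to y = 60, thin shaft toward -y, 0.06 kg. Grasp the handle, 15 to 35 from the point along +y. Point at the middle of its length, 9.5 above the surface it lies on. Either way round will do on its strip
- block_center (a point): bystander: black iron block to the right of the boards, 45 x 60 x 42 mm high, 0.62 kg, not part of either kit; point at its centre
- long_driver_center (a point): bystander: long screwdriver with a yellow handle, to the right of the boards, 210 mm long (its y), not part of either kit; point at the middle of its length, 12.5 above the bench
- file_center (a point): bystander: small file with a brown wooden handle, to the left of the boards, 170 mm long (its y), not part of either kit; point at the middle of its length, 12 above the bench
There are look-alikes about, which are no part of the job. What is shaped like the part that bears tin_center but blue is not meant.

How it is judged (in metres and radians):
At the end, for the whole second after the job is handed in: Each of the five things on its own marking: centre within 12 mm along both board axes and 6 mm in height; upright or flat within 0.12 rad; cork and short screwdriver along theirs within 0.2 rad, either way round; released, at rest. Block, file, long screwdriver within 20 mm of their starts (x of tin_center in the frame of neck_board between 0.018 and 0.042 m and y of tin_center in the frame of neck_board between 0.033 and 0.057 m and z of tin_center in the frame of neck_board between 0.03 and 0.042 m and angle between each of tin_center, mouth_center, cork_center, bottle_center's own z axis and vertical below 0.12 rad and linear speed of each of tin, mouth, cork, bottle, driver below 0.02 m/s and contact force between each of tin, mouth, cork, bottle, driver and the fingers below 0.1 N and x of mouth_center in the frame of neck_board between -0.057 and -0.033 m and y of mouth_center in the frame of neck_board between 0.033 and 0.057 m and z of mouth_center in the frame of neck_board between 0.046 and 0.058 m and x of cork_center in the frame of neck_board between -0.012 and 0.012 m and y of cork_center in the frame of neck_board between -0.057 and -0.033 m and z of cork_center in the frame of neck_board between 0.0045 and 0.0165 m and angle between the y axis of cork_center and the x axis of neck_board, either way round below 0.2 rad and x of bottle_center in the frame of key_board between -0.012 and 0.012 m and y of bottle_center in the frame of key_board between 0.022 and 0.046 m and z of bottle_center in the frame of key_board between 0.028 and 0.04 m and x of driver_center in the frame of key_board between -0.012 and 0.012 m and y of driver_center in the frame of key_board between -0.045 and -0.021 m and z of driver_center in the frame of key_board between 0.0095 and 0.0215 m and angle between the y axis of driver_center and the x axis of key_board, either way round below 0.2 rad and distance of each of block_center, long_driver_center, file_center from where it was at the start of the episode below 0.02 m); the robot touches nothing.
It fails at once if the black block, the long screwdriver or the file is moved by more than 20 mm (distance of any of block_center, long_driver_center, file_center from where it was at the start of the episode above 0.02 m).
It also fails if it takes over 114 s, if anything falls off the work surface, if the arm or the gripper's body presses on something with over 40 N, if the wrist force passes 120 N, or if a joint passes its speed limit or range.

## Working session

There is one attempt and no reset: what is moved stays moved. The work goes in short steps, Python scripts to look and compute and a tool call to move; the robot and the scene stay as the last step left them, time stands still between calls to the robot, and variables do not carry over. Pictures are saved under pics/ and viewed, about 12 in all and at most 16, crops included, and the job is handed in when it is done.

Besides the shell and the picture viewer there is one more tool, called after "Request:" as a command line: name --argument value ..., lists and objects as JSON in quotes. apply_moves: Moves the arm, as the interface text tells. Its arguments: {"type":"object","properties":{"rows":{"type":"array"}},"required":["rows"]}

```bash
mkdir -p pics; python3 - <<'E'
from rig import r
import cv2
for n in("top","scene"):
    i=r.camera_info(n); print(n,{k:(v if not hasattr(v,'round') else v.round(3).tolist() if hasattr(v,'tolist') else v) for k,v in i.items()})
    cv2.imwrite(f"pics/{n}0.png",r.get_image(n)[:,:,::-1])
o=r.observe();print(o['time_s'],o['position'],o['orientation'],o['width'],r.grip_depth)
print(r.camera_info("wrist"))
E
```

```text
top {'fx': 382.06833340720647, 'fy': 382.06833340720647, 'cx': 278.81040980698253, 'cy': 210.4753865014623, 'world_to_cam': [[0.017, -1.0, -0.002, -72.542], [0.994, 0.016, 0.111, -531.733], [-0.111, -0.004, 0.994, -1404.367], [0.0, 0.0, 0.0, 1.0]]}
scene {'fx': 387.0989414801408, 'fy': 387.0989414801408, 'cx': 280.1223592411176, 'cy': 206.94780647444153, 'world_to_cam': [[-0.477, -0.879, -0.004, 175.927], [0.55, -0.302, 0.779, -364.787], [-0.686, 0.369, 0.627, -919.766], [0.0, 0.0, 0.0, 1.0]]}
0.1 [ 152.27508024 -631.37403908  230.42036413] [-8.09379081e-04  9.93002726e-01  1.18088568e-01 -1.46612821e-04] 85.41257832572516 18.700000000000003
{'fx': 317.2899346103231, 'fy': 317.2899346103231, 'cx': 283.498235176869, 'cy': 212.79502861157744, 'world_to_cam': array([[ 2.34974136e-01, -9.72000468e-01, -1.49823514e-03,
        -6.49349387e+02],
       [ 9.39117663e-01,  2.27421955e-01, -2.57560226e-01,
         3.55669162e+01],
       [ 2.50689392e-01,  5.91129724e-02,  9.66261086e-01,
        -3.78557752e+02],
       [ 0.00000000e+00,  0.00000000e+00,  0.00000000e+00,
         1.00000000e+00]])}
```

View pics/top0.png

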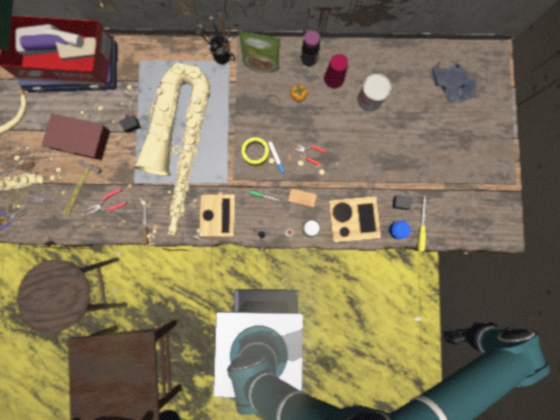

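View pics/scene0.png

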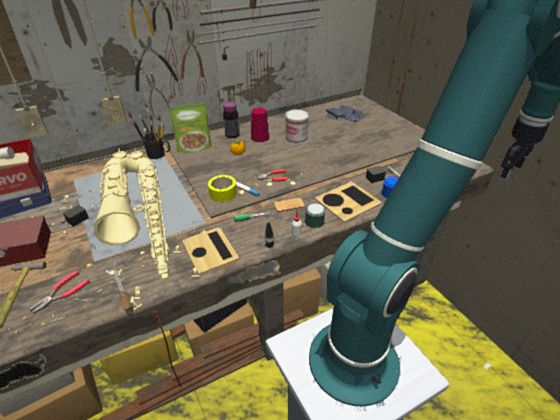

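The top picture shows the neck board at about (355,219) and the key board at (217,215). Candidates:
- **Tin:** grey-lidded green at (312,228). The blue one at (401,230) is the look-alike.
- **Bottle:** (290,232).
- **Mouthpiece:** (262,234).
- **Short driver:** green at (263,196). The yellow one at (423,225) is the long driver.
- **Cork:** (302,198). The blue/white pen at (276,158) and the red pliers are clutter.

Next I'll check these in one close crop.

```bash
cat > h.py <<'E'
import numpy as np, cv2
def pix2w(info,uv,z):
    T=np.array(info['world_to_cam']);R=T[:3,:3];c=-R.T@T[:3,3]
    uv=np.atleast_2d(np.array(uv,float))
    d=np.c_[(uv[:,0]-info['cx'])/info['fx'],-(uv[:,1]-info['cy'])/info['fy'],-np.ones(len(uv))]@R
    return c+d*((z-c[2])/d[:,2])[:,None]
def w2pix(info,p):
    T=np.array(info['world_to_cam']);q=np.atleast_2d(p)@T[:3,:3].T+T[:3,3]
    return np.c_[info['cx']+info['fx']*q[:,0]/-q[:,2],info['cy']-info['fy']*q[:,1]/-q[:,2]]
E
python3 - <<'E'
from rig import r
from h import *
im=cv2.imread('pics/top0.png'); i=r.camera_info('top')
c=im[180:255,190:390]; cv2.imwrite('pics/c1.png',cv2.resize(c,None,fx=4,fy=4,interpolation=cv2.INTER_CUBIC))
for n,uv,z in [('tin',(312,228),60),('bottle',(290,232),80),('mouth',(262,234),92),('cork',(302,198),9),('driver',(263,196),10),('neck',(355,219),6),('key',(217,215),6)]:
    print(n,pix2w(i,uv,z).round())
E
```

```text
tin [[ 467. -186.   60.]]
bottle [[ 450. -105.   80.]]
mouth [[441.  -5.  92.]]
cork [[ 585. -151.    9.]]
driver [[590.  -2.  10.]]
neck [[ 508. -354.    6.]]
key [[514. 172.   6.]]
```

View pics/c1.png

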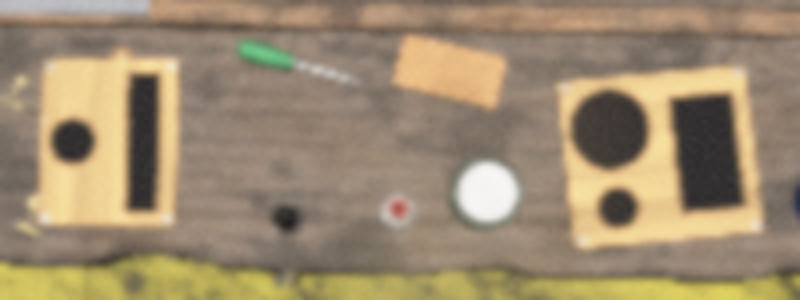

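The crop confirms the choices: 
- **Key board:** round marking at (72,140), strip at (143,142).
- **Neck board:** rounds at (610,130) and (618,207), rectangle at (707,152).
- **Parts:** driver at (290,62), cork at (450,70), tin at (487,192), bottle at (398,209), mouthpiece at (286,217).

I'll go up for a wrist view.

Request:
apply_moves --rows '[{"x":0.025,"y":0.034,"z":0.02,"yaw":-2},{"x":0.05,"y":0.068,"z":0.04,"yaw":-4},{"x":0.075,"y":0.102,"z":0.06,"yaw":-6},{"x":0.1,"y":0.136,"z":0.08,"yaw":-8},{"x":0.125,"y":0.17,"z":0.1,"yaw":-10},{"x":0.15,"y":0.204,"z":0.1,"yaw":-12},{"x":0.175,"y":0.238,"z":0.1,"yaw":-13.6},{"x":0.2,"y":0.272,"z":0.1,"yaw":-13.6}]'

```text
$.rows[0]: bad value
```

Request:
apply_moves --rows '[{"x":0.026,"y":0.034},{"x":0.052,"y":0.067},{"x":0.078,"y":0.101},{"x":0.104,"y":0.134},{"x":0.13,"y":0.168},{"x":0.156,"y":0.202},{"x":0.182,"y":0.235},{"x":0.208,"y":0.269}]'

```text
$.rows[0]: bad value
```

```bash
python3 - <<'E'
from rig import r
import cv2,pickle
o=r.observe(); inf=r.camera_info('wrist'); im=r.get_image('wrist')
print(o['time_s'],o['position'],o['orientation'],o['qd'].round(3) if hasattr(o['qd'],'round') else o['qd'],o['qpos'])
cv2.imwrite('pics/w1.png',im[:,:,::-1]); pickle.dump(inf,open('w1.pkl','wb'))
E
```

```text
0.1 [ 152.27508024 -631.37403908  230.42036413] [-8.09379081e-04  9.93002726e-01  1.18088568e-01 -1.46612821e-04] [-0.001 -0.003 -0.    -0.004 -0.    -0.     0.001] [ 1.29103242  0.46829256 -0.01159088  1.60355805  0.00597332  1.07142167
 -0.05624653]
```

View pics/w1.png

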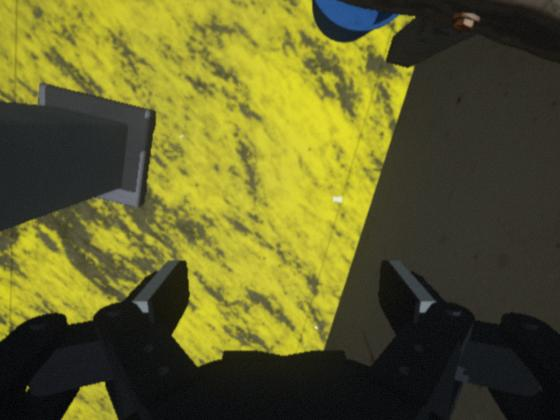

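Rows need all fields.

Request:
apply_moves --rows '[{"x":0.025,"y":0.034,"z":0.02,"yaw":-2,"fingers":0.085},{"x":0.05,"y":0.068,"z":0.04,"yaw":-4,"fingers":0.085},{"x":0.075,"y":0.102,"z":0.06,"yaw":-6,"fingers":0.085},{"x":0.1,"y":0.136,"z":0.08,"yaw":-8,"fingers":0.085},{"x":0.125,"y":0.17,"z":0.1,"yaw":-10,"fingers":0.085},{"x":0.15,"y":0.204,"z":0.1,"yaw":-12,"fingers":0.085},{"x":0.175,"y":0.238,"z":0.1,"yaw":-13.6,"fingers":0.085},{"x":0.2,"y":0.272,"z":0.1,"yaw":-13.6,"fingers":0.085}]'

```text
time_s: 0.95
position: [353.1, -358.3, 331.4]
orientation: [0.0, 1.0, -0.001, 0.0]
contact_force: [0.7, -0.9, -0.1]
width: 84.9
```

Request:
apply_moves --rows '[{"x":0.022,"y":0.036,"z":0,"yaw":0,"fingers":0.085},{"x":0.044,"y":0.072,"z":0,"yaw":0,"fingers":0.085},{"x":0.066,"y":0.108,"z":0,"yaw":0,"fingers":0.085},{"x":0.088,"y":0.144,"z":0,"yaw":0,"fingers":0.085},{"x":0.11,"y":0.18,"z":0,"yaw":0,"fingers":0.085},{"x":0.132,"y":0.216,"z":0,"yaw":0,"fingers":0.085},{"x":0.154,"y":0.245,"z":0,"yaw":0,"fingers":0.085},{"x":0.17,"y":0.27,"z":0,"yaw":0,"fingers":0.085}]'

```text
time_s: 1.75
position: [523.3, -87.7, 331.2]
orientation: [-0.0, 1.0, 0.001, 0.0]
contact_force: [0.1, 0.1, 0.5]
width: 84.7
```

Request:
apply_moves --rows '[{"x":0,"y":0,"z":0,"yaw":0,"fingers":0.085},{"x":0,"y":0,"z":0,"yaw":0,"fingers":0.085},{"x":0,"y":0,"z":0,"yaw":0,"fingers":0.085}]'

```text
time_s: 2.05
position: [521.8, -91.2, 331.0]
orientation: [0.0, 1.0, -0.001, -0.0]
contact_force: [-0.3, -0.4, 0.7]
width: 84.8
```

```bash
python3 - <<'E'
from rig import r
import cv2,pickle
o=r.observe(); inf=r.camera_info('wrist'); im=r.get_image('wrist')
print(o['time_s'],o['position'],o['orientation'],o['qd'].round(3),o['qpos'])
cv2.imwrite('pics/w1.png',im[:,:,::-1]); pickle.dump(inf,open('w1.pkl','wb'))
cv2.imwrite('pics/w1b.png',cv2.resize(im[:300,:,::-1],None,fx=1.42,fy=1.42))
E
```

```text
2.05 [521.8445631  -91.17203133 331.02459037] [ 3.20348446e-04  9.99999146e-01 -1.19983245e-03 -4.07262110e-04] [ 0.012 -0.004  0.001  0.001 -0.004 -0.001 -0.001] [ 0.46231312  0.20546998 -0.40843061  1.7536803   0.0877569   1.20100466
 -1.5434723 ]
```

View pics/w1.png

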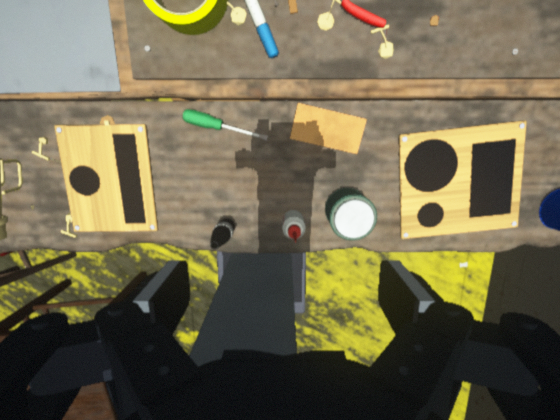

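The wrist view shows everything clearly: 
- **Key board:** markings at (85,180) and (130,177).
- **Neck board:** markings at (431,165), (430,214) and (492,178).
- **Parts:** driver at (223,124), cork at (329,127), tin lid at (354,217), bottle at (293,225), mouthpiece at (223,230).

Now I'll fit them.

```bash
cat > meas.py <<'E'
from h import *
import pickle
from scipy.optimize import least_squares
def blob(mask,roi,uvnear=None):
    x0,y0,x1,y1=roi; m=np.zeros_like(mask); m[y0:y1,x0:x1]=mask[y0:y1,x0:x1]
    n,l,s,c=cv2.connectedComponentsWithStats(m.astype(np.uint8))
    k=1+np.argmax(s[1:,4]); ys,xs=np.where(l==k); return c[k],s[k,4],np.c_[xs,ys]
def axis(w):
    d=w[:,:2]-w[:,:2].mean(0); u=np.linalg.svd(d,full_matrices=False)[2][0]; return np.degrees(np.arctan2(u[1],u[0]))
def fit(model,obs):
    m=np.array(model,float);o=np.array(obs)[:,:2]
    f=lambda p:((m@np.array([[np.cos(p[2]),np.sin(p[2])],[-np.sin(p[2]),np.cos(p[2])]])+p[:2])-o).ravel()
    s=least_squares(f,[*o.mean(0),0]); return s.x,s.fun
E
python3 - <<'E'
from meas import *
i=pickle.load(open('w1.pkl','rb')); im=cv2.imread('pics/w1.png'); b,g,R=[im[:,:,k].astype(int) for k in range(3)]
v=im.max(2).astype(int)
dark=v<60
P=lambda uv,z:pix2w(i,uv,z)
def cw(mask,roi,z,name):
    c,a,px=blob(mask,roi); w=P(px,z); print(name,c.round(1),a,'->',w.mean(0).round(1),'axis',round(axis(w),1),'ext',np.ptp(w[:,:2],axis=0).round()); return w
ob=[cw(dark,q,6,'neck').mean(0) for q in [(401,135,462,195),(412,198,448,232),(466,135,520,222)]]
p,res=fit([(30,45),(-45,45),(0,-45)],ob); print('NECK',p.round(4),res.round(1))
ob=[cw(dark,q,6,'key').mean(0) for q in [(66,160,106,200),(110,130,150,225)]]
p,res=fit([(0,34),(0,-33)],ob); print('KEY',p.round(4),res.round(1))
hsv=cv2.cvtColor(im,cv2.COLOR_BGR2HSV); H,S,V=[hsv[:,:,k].astype(int) for k in range(3)]
cw((abs(H-15)<8)&(S>80)&(V>60),(280,98,375,160),9,'cork')
cw((abs(H-65)<20)&(S>110)&(V>50),(175,100,228,140),10,'handle')
cw((S<70)&(V>130),(325,185,380,245),60,'lid')
cw((S<70)&(V>100),(275,205,312,245),45,'bottlewhite')
cw(((H<10)|(H>170))&(S>120)&(V>60),(280,212,312,245),85,'bottlered')
cw(dark,(208,212,240,250),70,'mouth')
# enlarged annotated crop
cr=cv2.resize(im[95:250,170:390],None,fx=3.6,fy=3.6,interpolation=cv2.INTER_CUBIC); cv2.imwrite('pics/c2.png',cr)
E
```

```text
neck [431.8 162.1] 1587 -> [ 536.5 -309.4    6. ] axis -92.0 ext [69. 73.]
neck [434. 205.] 1 -> [ 472.  -320.5    6. ] axis 0.0 ext [0. 0.]
neck [491.8 177.3] 2814 -> [ 513.5 -401.3    6. ] axis -173.4 ext [112.  69.]
NECK [ 5.133969e+02 -3.583312e+02  7.020000e-02] [ 3.6 -1.9 -6.7  3.9  3.  -2. ]
key [ 74. 181.] 5 -> [509.9 219.8   6. ] axis -157.6 ext [3. 2.]
key [134. 220.] 4 -> [449.3 138.    6. ] axis 133.6 ext [3. 3.]
KEY [479.2689 178.5425  -0.6378] [-10.4 -14.   10.4  14. ]
cork [327.4 128.1] 2762 -> [ 585.  -154.4    9. ] axis -102.5 ext [ 71. 109.]
handle [201.4 119.1] 462 -> [597.7  23.2  10. ] axis -105.4 ext [24. 53.]
lid [355.2 219. ] 2525 -> [ 465.5 -189.2   60. ] axis 147.2 ext [83. 76.]
bottlewhite [293.6 224.2] 280 -> [ 453.9 -106.2   45. ] axis -85.8 ext [34. 31.]
bottlered [294.  231.9] 134 -> [ 455.8 -105.3   85. ] axis -175.4 ext [22. 14.]
mouth [219.6 236.3] 312 -> [444.7  -5.8  70. ] axis 145.0 ext [31. 25.]
```

View pics/c2.png

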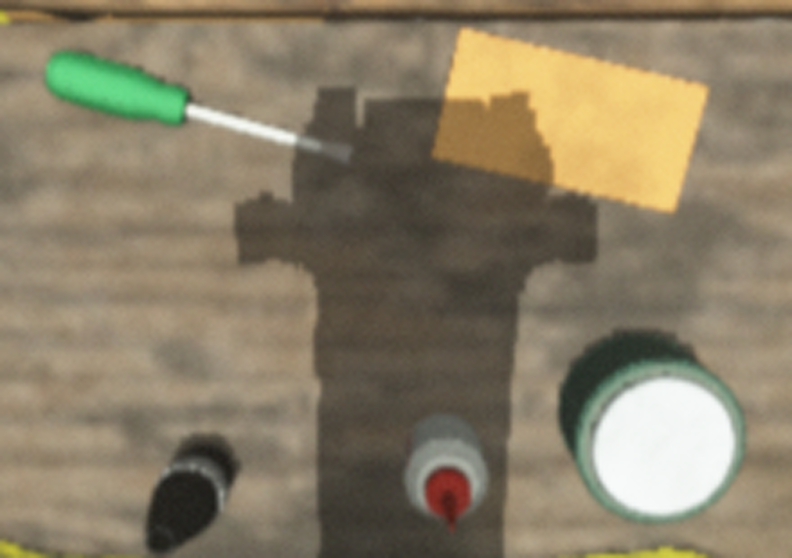

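```bash
python3 - <<'E'
from meas import *
i=pickle.load(open('w1.pkl','rb')); im=cv2.imread('pics/w1.png')
print(im[180,85],im[177,130],im[214,430],im[165,431])
hsv=cv2.cvtColor(im,cv2.COLOR_BGR2HSV); dark=(hsv[:,:,2]<95)
P=lambda uv,z:pix2w(i,uv,z)
def cw(mask,roi,z,name):
    c,a,px=blob(mask,roi); w=P(px,z); print(name,c.round(1),a,'->',w.mean(0).round(1),'axis',round(axis(w),1),'ext',np.ptp(w[:,:2],axis=0).round()); return w
ob=[cw(dark,q,6,'neck').mean(0) for q in [(403,137,460,195),(414,199,448,232),(468,135,517,219)]]
p,res=fit([(30,45),(-45,45),(0,-45)],ob); print('NECK',p.round(4),res.round(1))
K=[cw(dark,q,6,'key') for q in [(66,160,106,200),(110,130,147,225)]]
p,res=fit([(0,34),(0,-33)],[k.mean(0) for k in K]); print('KEY',p.round(4),res.round(1))
C=lambda *a:np.array(a)/3.6+[170,95]
k=P(C((462,27),(708,86),(673,213),(432,158)),9);print('cork',k.mean(0),np.linalg.norm(np.diff(k,axis=0),axis=1),np.degrees(np.arctan2(*(k[0]-k[1]+k[3]-k[2])[[1,0]])))
d=P(C((45,75),(350,155)),9.5);print('drv',d.mean(0),np.linalg.norm(d[0]-d[1]),np.degrees(np.arctan2(*(d[0]-d[1])[[1,0]])),d)
print('tin lid',P(C((667,446)),60),'rim',P(C((661,440)),55), 'rimdiam',np.diff(P(C((578,440),(744,440)),55),axis=0))
print('bottle tip',P(C((452,530)),105),'cap',P(C((447,490)),72),'shoulder',P(C((445,475)),56))
print('mouth tip',P(C((160,545)),92),'widest/foot',P(C((213,458)),0),P(C((207,473)),20))
print('w cam', -np.array(i['world_to_cam'])[:3,:3].T@np.array(i['world_to_cam'])[:3,3])
E
```

```text
[51 59 66] [51 61 68] [50 59 66] [44 51 54]
neck [430.7 165. ] 2063 -> [ 532.2 -308.3    6. ] axis -82.9 ext [73. 75.]
neck [430.1 214.5] 438 -> [ 457.  -316.3    6. ] axis -77.4 ext [33. 37.]
neck [491.6 177.7] 2954 -> [ 513.1 -401.1    6. ] axis -173.7 ext [114.  70.]
NECK [ 5.074577e+02 -3.562039e+02  1.168000e-01] [-0.2  0.3  0.6 -0.4 -0.3  0.2]
key [ 84.3 180.2] 629 -> [511.  204.3   6. ] axis -102.7 ext [40. 42.]
key [129.  177.2] 1736 -> [514.6 137.3   6. ] axis -179.5 ext [130.  30.]
KEY [5.128574e+02 1.702930e+02 5.310000e-02] [ 0.  -0.1 -0.   0.1]
cork [ 584.07629786 -155.38847099    9.        ] [98.8952452  50.14843543 99.37878398] 77.24387096499787
drv [586.92636508  -9.64073291   9.5       ] 122.22941856416497 75.5101386022274 [[602.21779609  49.53003545   9.5       ]
 [571.63493407 -68.81150127   9.5       ]]
tin lid [[ 465.88672666 -189.39017234   60.        ]] rim [[ 466.83198858 -188.14235135   55.        ]] rimdiam [[ -0.1356391  -63.36405511   0.        ]]
bottle tip [[ 449.01160258 -106.65076825  105.        ]] cap [[ 452.5595377 -106.0001175   72.       ]] shoulder [[ 453.3313903  -105.75575714   56.        ]]
mouth tip [[438.75899034  -3.05464594  92.        ]] widest/foot [[443.58551546  -7.01490636   0.        ]] [[443.05128892  -7.78790727  20.        ]]
w cam [585.48712807 -91.81204923 474.53988107]
```

Request:
apply_moves --rows '[{"x":0.01,"y":-0.01,"z":-0.03,"yaw":8.5,"fingers":0.062},{"x":0.02,"y":-0.02,"z":-0.06,"yaw":17,"fingers":0.062},{"x":0.03,"y":-0.03,"z":-0.09,"yaw":25.5,"fingers":0.062},{"x":0.04,"y":-0.04,"z":-0.12,"yaw":34,"fingers":0.062},{"x":0.05,"y":-0.05,"z":-0.15,"yaw":42.5,"fingers":0.062},{"x":0.06,"y":-0.06,"z":-0.18,"yaw":51,"fingers":0.062},{"x":0.062,"y":-0.064,"z":-0.21,"yaw":59.5,"fingers":0.062},{"x":0.062,"y":-0.065,"z":-0.23,"yaw":68,"fingers":0.062}]'

```text
time_s: 2.9
position: [583.1, -157.3, 98.9]
orientation: [-0.001, 0.828, 0.56, -0.001]
contact_force: [-0.4, -0.6, -0.5]
width: 62.0
```

Request:
apply_moves --rows '[{"x":0,"y":0,"z":-0.02,"yaw":8,"fingers":0.062},{"x":0,"y":0,"z":-0.04,"yaw":9.2,"fingers":0.062},{"x":0,"y":0,"z":-0.06,"yaw":9.2,"fingers":0.062},{"x":0,"y":0,"z":-0.07,"yaw":9.2,"fingers":0.062},{"x":0,"y":0,"z":-0.07,"yaw":9.2,"fingers":0.062},{"x":0,"y":0,"z":-0.07,"yaw":9.2,"fingers":0.062}]'

```text
time_s: 3.5
position: [584.7, -155.4, 31.9]
orientation: [0.0, 0.782, 0.623, 0.0]
contact_force: [-0.1, 0.7, 0.5]
width: 61.9
```

```bash
cat > snap.py <<'E'
import sys,cv2,pickle,numpy as np
from rig import r
def snap(name,cam='wrist'):
    o=r.observe(); inf=r.camera_info(cam); im=r.get_image(cam)
    print(round(o['time_s'],2),o['position'].round(1),o['orientation'].round(3),'w',round(o['width'],1),'F',np.round(o['contact_force'],1),'q',o['qpos'].round(2))
    cv2.imwrite(f'pics/{name}.png',im[:,:,::-1]); pickle.dump(inf,open(name+'.pkl','wb'))
if __name__=='__main__': snap(*sys.argv[1:])
E
python3 snap.py w2
```

```text
3.5 [ 584.7 -155.4   31.9] [0.    0.782 0.623 0.   ] w 61.9 F [-0.1  0.7  0.5] q [ 0.57  0.72 -0.5   1.81  0.49  0.74 -0.42]
```

View pics/w2.png

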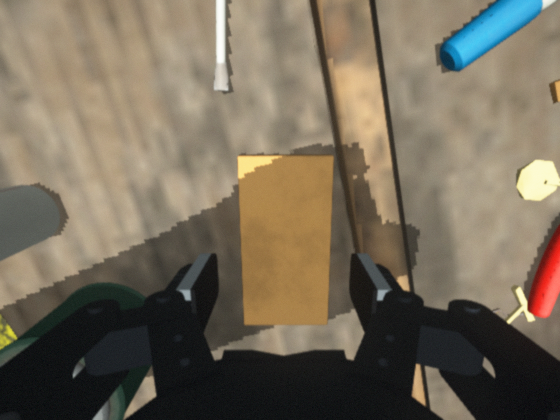

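The view at z 32 shows the cork centred between the fingers, with corners at (238,155), (333,155), (328,325) and (244,325). A batten runs to its right. I'll check both numerically.

```bash
python3 - <<'E'
from meas import *
i=pickle.load(open('w2.pkl','rb'))
k=pix2w(i,[(238,155),(333,155),(328,325),(244,325)],9);print(k.mean(0),np.linalg.norm(np.diff(k,axis=0),axis=1),np.degrees(np.arctan2(*(k[0]-k[3]+k[1]-k[2])[[1,0]])))
print('batten',pix2w(i,[(312,0),(350,200),(362,260)],0))
E
```

```text
[ 584.80849106 -154.91770724    9.        ] [ 49.19441103 100.66573375  50.37910468] 77.41611673589526
batten [[ 6.24610760e+02 -3.69604952e+01 -2.84217094e-14]
 [ 6.25739618e+02 -1.39205669e+02  0.00000000e+00]
 [ 6.26504604e+02 -1.76967493e+02  0.00000000e+00]]
```

Request:
apply_moves --rows '[{"x":0,"y":0,"z":-0.01,"yaw":0,"fingers":0.057},{"x":0,"y":0,"z":-0.02,"yaw":0,"fingers":0.057},{"x":0,"y":0,"z":-0.026,"yaw":0,"fingers":0.057},{"x":0,"y":0,"z":-0.029,"yaw":0,"fingers":0.057},{"x":0,"y":0,"z":-0.031,"yaw":0,"fingers":0.057},{"x":0,"y":0,"z":-0.032,"yaw":0,"fingers":0.057}]'

```text
time_s: 4.15
position: [584.4, -154.8, -0.9]
orientation: [-0.0, 0.782, 0.624, -0.0]
contact_force: [0.4, 0.3, 0.1]
width: 57.2
```

Request:
apply_moves --rows '[{"x":0,"y":0,"z":0,"yaw":0,"fingers":0.04},{"x":0,"y":0,"z":0,"yaw":0,"fingers":0.04},{"x":0,"y":0,"z":0,"yaw":0,"fingers":0.04},{"x":0,"y":0,"z":0,"yaw":0,"fingers":0.04},{"x":0,"y":0,"z":0,"yaw":0,"fingers":0.04}]'

```text
time_s: 4.65
position: [584.8, -154.9, -0.3]
orientation: [0.0, 0.782, 0.624, 0.0]
contact_force: [0.3, 0.5, 4.1]
width: 48.0
```

Request:
apply_moves --rows '[{"x":0,"y":0,"z":0.03,"yaw":0,"fingers":0.04},{"x":0,"y":0,"z":0.07,"yaw":0,"fingers":0.04},{"x":-0.002,"y":-0.005,"z":0.11,"yaw":-5,"fingers":0.04},{"x":-0.01,"y":-0.035,"z":0.12,"yaw":-12,"fingers":0.04},{"x":-0.02,"y":-0.07,"z":0.12,"yaw":-20,"fingers":0.04},{"x":-0.03,"y":-0.105,"z":0.12,"yaw":-28,"fingers":0.04},{"x":-0.04,"y":-0.14,"z":0.12,"yaw":-36,"fingers":0.04},{"x":-0.05,"y":-0.175,"z":0.12,"yaw":-44,"fingers":0.04}]'

```text
time_s: 5.45
position: [533.4, -331.2, 119.1]
orientation: [-0.0, 0.959, 0.283, -0.0]
contact_force: [-0.2, 0.0, -0.4]
width: 48.2
```

Request:
apply_moves --rows '[{"x":-0.01,"y":-0.03,"z":0,"yaw":-8,"fingers":0.04},{"x":-0.019,"y":-0.055,"z":-0.02,"yaw":-16,"fingers":0.04},{"x":-0.022,"y":-0.071,"z":-0.04,"yaw":-24,"fingers":0.04},{"x":-0.022,"y":-0.071,"z":-0.06,"yaw":-26.5,"fingers":0.04},{"x":-0.022,"y":-0.071,"z":-0.06,"yaw":-26.5,"fingers":0.04},{"x":-0.022,"y":-0.071,"z":-0.06,"yaw":-26.5,"fingers":0.04}]'

```text
time_s: 6.05
position: [512.5, -400.0, 59.0]
orientation: [-0.001, 0.998, 0.059, -0.0]
contact_force: [-0.1, 0.8, -0.5]
width: 47.9
```

```bash
python3 snap.py w3
```

```text
6.05 [ 512.5 -400.    59. ] [-0.001  0.998  0.059 -0.   ] w 47.9 F [-0.1  0.8 -0.5] q [ 0.78  0.69 -0.23  1.7   0.21  0.78 -1.  ]
```

View pics/w3.png

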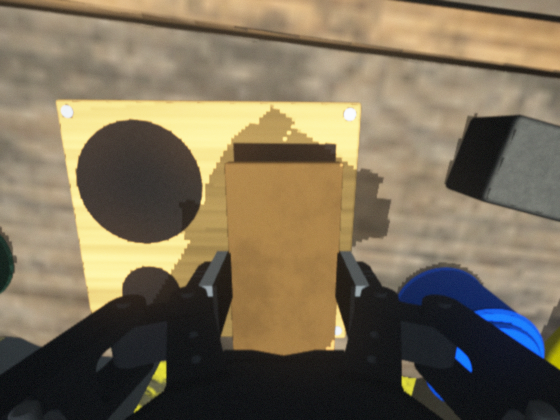

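```bash
python3 - <<'E'
from meas import *
i=pickle.load(open('w3.pkl','rb')); im=cv2.imread('pics/w3.png')
d=im.max(2)<95
c,a,px=blob(d,(60,110,215,250))
h=cv2.convexHull(px).squeeze(); (ex,ey),ax,an=cv2.fitEllipse(px[(px[:,0]<130)|(px[:,1]<150)].astype(np.float32)) if 0 else ((0,0),0,0)
w=pix2w(i,px,6); print('large',c,w.mean(0),np.ptp(w,axis=0))
cor=pix2w(i,[(57,101),(360,104)],6); print('corners',cor,np.linalg.norm(cor[0]-cor[1]),np.degrees(np.arctan2(*(cor[0]-cor[1])[[1,0]]))-90)
t=np.radians(6.7);Rm=np.array([[np.cos(t),-np.sin(t)],[np.sin(t),np.cos(t)]]);B=np.array([507.5,-356.2])
for q in [(80,90),(80,-90),(30,45),(0,-45)]: print(q,Rm@q+B)
k=pix2w(i,[(227,163),(342,164),(333,348),(234,348)],62+3);print('cork',k.mean(0),np.diff(k,axis=0))
E
```

```text
large [138.99429836 181.22883159] [ 532.5915515  -307.02079313    6.        ] [7.65309829e+01 7.70398007e+01 5.68434189e-14]
corners [[ 575.12242014 -259.1034855     6.        ]
 [ 594.52208305 -435.81483229    6.        ]] 177.7730210287338 6.264937129022357
(80, 90) [ 576.45328562 -257.48098257]
(80, -90) [ 597.4540183  -436.25169949]
(30, 45) [ 532.04493632 -308.00719866]
(0, -45) [ 512.75018317 -400.89267923]
cork [ 514.93673657 -400.35948081   65.        ] [[  5.45381468 -49.2467575    0.        ]
 [-91.97233959 -10.82781458   0.        ]
 [ -5.98750413  49.76862193   0.        ]]
```

Request:
apply_moves --rows '[{"x":0,"y":-0.001,"z":-0.03,"yaw":0,"fingers":0.04},{"x":0,"y":-0.001,"z":-0.045,"yaw":0,"fingers":0.04},{"x":0,"y":-0.001,"z":-0.051,"yaw":0,"fingers":0.04},{"x":0,"y":-0.001,"z":-0.0535,"yaw":0,"fingers":0.04},{"x":0,"y":-0.001,"z":-0.0535,"yaw":0,"fingers":0.04},{"x":0,"y":-0.001,"z":-0.0535,"yaw":0,"fingers":0.056},{"x":0,"y":-0.001,"z":-0.0535,"yaw":0,"fingers":0.056},{"x":0,"y":-0.001,"z":-0.0535,"yaw":0,"fingers":0.056}]'

```text
time_s: 6.9
position: [512.8, -402.2, 6.4]
orientation: [0.0, 0.998, 0.058, 0.0]
contact_force: [0.3, 0.3, 0.3]
width: 56.2
```

Request:
apply_moves --rows '[{"x":0,"y":0,"z":0,"yaw":0,"fingers":0.06},{"x":0,"y":0,"z":0.03,"yaw":0,"fingers":0.062},{"x":0,"y":0,"z":0.07,"yaw":0,"fingers":0.085},{"x":0,"y":0.02,"z":0.11,"yaw":-3,"fingers":0.085},{"x":-0.01,"y":0.06,"z":0.115,"yaw":-6.7,"fingers":0.085},{"x":-0.02,"y":0.105,"z":0.115,"yaw":-6.7,"fingers":0.085},{"x":-0.035,"y":0.15,"z":0.115,"yaw":-6.7,"fingers":0.085},{"x":-0.047,"y":0.195,"z":0.115,"yaw":-6.7,"fingers":0.085}]'

```text
time_s: 7.7
position: [464.6, -205.3, 121.2]
orientation: [0.0, 1.0, -0.0, 0.0]
contact_force: [0.5, 1.1, 0.4]
width: 84.9
```

Request:
apply_moves --rows '[{"x":0.001,"y":0.0175,"z":0,"yaw":0,"fingers":0.085},{"x":0.001,"y":0.0175,"z":-0.02,"yaw":0,"fingers":0.085},{"x":0.001,"y":0.0175,"z":-0.045,"yaw":0,"fingers":0.085},{"x":0.001,"y":0.0175,"z":-0.07,"yaw":0,"fingers":0.085},{"x":0.001,"y":0.0175,"z":-0.09,"yaw":0,"fingers":0.085},{"x":0.001,"y":0.0175,"z":-0.106,"yaw":0,"fingers":0.085},{"x":0.001,"y":0.0175,"z":-0.106,"yaw":0,"fingers":0.085}]'

```text
time_s: 8.4
position: [465.1, -188.8, 13.1]
orientation: [-0.001, 1.0, -0.0, -0.002]
contact_force: [-0.5, 0.3, -0.1]
width: 85.0
```

Request:
apply_moves --rows '[{"x":0,"y":0,"z":0,"yaw":0,"fingers":0.055},{"x":0,"y":0,"z":0,"yaw":0,"fingers":0.055},{"x":0,"y":0,"z":0,"yaw":0,"fingers":0.055},{"x":0,"y":0,"z":0,"yaw":0,"fingers":0.055},{"x":0,"y":0,"z":0,"yaw":0,"fingers":0.055}]'

```text
time_s: 8.9
position: [467.4, -189.6, 16.0]
orientation: [0.0, 1.0, -0.0, 0.001]
contact_force: [-0.6, 0.5, 6.6]
width: 63.9
```

```bash
python3 snap.py w4
```

```text
8.9 [ 467.4 -189.6   16. ] [ 0.     1.    -0.     0.001] w 63.9 F [-0.6  0.5  6.6] q [ 0.49  0.58 -0.21  2.07  0.24  0.51 -1.47]
```

View pics/w4.png

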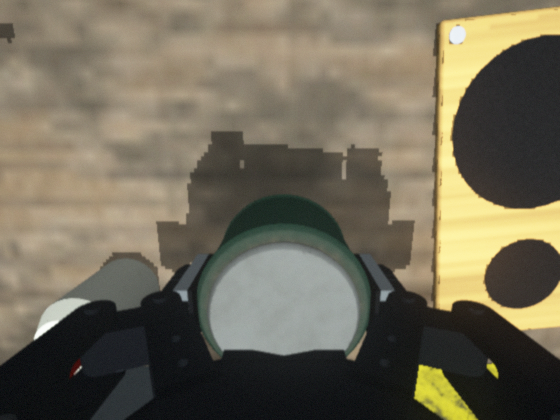

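```bash
python3 - <<'E'
from meas import *
i=pickle.load(open('w4.pkl','rb'))
print(pix2w(i,[(285,243),(210,312),(360,312)],60),pix2w(i,[(285,224)],55))
im=cv2.imread('pics/w4.png');d=im.max(2)<95
c,a,px=blob(d,(475,230,560,315));w=pix2w(i,px,6);print(w.mean(0),w.min(0),w.max(0))
E
```

```text
[[ 493.85881349 -190.68596605   60.        ]
 [ 467.94411035 -164.15162413   60.        ]
 [ 467.90979437 -217.28366281   60.        ]] [[ 498.95930257 -190.70728126   55.        ]]
[ 456.69452307 -316.64239321    6.        ] [ 436.95171442 -336.39336339    6.        ] [ 475.5246799  -296.82869331    6.        ]
```

Request:
apply_moves --rows '[{"x":0,"y":0,"z":0.025,"yaw":0,"fingers":0.055},{"x":0,"y":0,"z":0.05,"yaw":0,"fingers":0.055},{"x":0.02,"y":-0.035,"z":0.05,"yaw":0,"fingers":0.055},{"x":0.04,"y":-0.07,"z":0.05,"yaw":0,"fingers":0.055},{"x":0.06,"y":-0.105,"z":0.05,"yaw":0,"fingers":0.055},{"x":0.0655,"y":-0.1175,"z":0.04,"yaw":0,"fingers":0.055},{"x":0.0655,"y":-0.1175,"z":0.025,"yaw":0,"fingers":0.055},{"x":0.0655,"y":-0.1175,"z":0.012,"yaw":0,"fingers":0.055}]'

```text
time_s: 9.75
position: [530.5, -305.3, 24.9]
orientation: [-0.001, 1.0, -0.0, -0.001]
contact_force: [-1.1, -0.1, -1.3]
width: 63.9
```

Request:
apply_moves --rows '[{"x":0,"y":0,"z":-0.003,"yaw":0,"fingers":0.055},{"x":0,"y":0,"z":-0.005,"yaw":0,"fingers":0.055},{"x":0,"y":0,"z":-0.006,"yaw":0,"fingers":0.055},{"x":0,"y":0,"z":-0.006,"yaw":0,"fingers":0.055}]'

```text
time_s: 10.15
position: [529.7, -304.4, 22.1]
orientation: [-0.001, 1.0, 0.001, -0.003]
contact_force: [-8.8, 3.8, 17.4]
width: 64.1
```

Request:
apply_moves --rows '[{"x":0,"y":0,"z":0.006,"yaw":0,"fingers":0.055},{"x":0,"y":0,"z":0.006,"yaw":0,"fingers":0.055},{"x":0,"y":0,"z":0.006,"yaw":0,"fingers":0.055},{"x":0,"y":0,"z":0.006,"yaw":0,"fingers":0.055}]'

```text
time_s: 10.55
position: [531.7, -306.2, 26.2]
orientation: [-0.0, 1.0, -0.0, -0.0]
contact_force: [-0.1, -0.4, -2.6]
width: 63.8
```

Request:
apply_moves --rows '[{"x":0.0005,"y":-0.001,"z":-0.002,"yaw":0,"fingers":0.055},{"x":0.0005,"y":-0.001,"z":-0.003,"yaw":0,"fingers":0.055},{"x":0.0005,"y":-0.001,"z":-0.003,"yaw":0,"fingers":0.055}]'

```text
time_s: 10.85
position: [532.2, -307.8, 23.3]
orientation: [-0.0, 1.0, -0.0, -0.0]
contact_force: [0.1, -0.1, -2.8]
width: 64.1
```

Request:
apply_moves --rows '[{"x":0,"y":0,"z":0,"yaw":0,"fingers":0.075},{"x":0,"y":0,"z":0,"yaw":0,"fingers":0.078},{"x":0,"y":0,"z":0,"yaw":0,"fingers":0.08},{"x":0,"y":0,"z":0.02,"yaw":0,"fingers":0.08},{"x":0,"y":0,"z":0.05,"yaw":0,"fingers":0.08},{"x":0,"y":0,"z":0.09,"yaw":0,"fingers":0.08},{"x":0,"y":0,"z":0.13,"yaw":0,"fingers":0.07},{"x":0,"y":0.03,"z":0.16,"yaw":0,"fingers":0.07}]'

```text
time_s: 11.65
position: [532.4, -282.6, 186.6]
orientation: [0.002, 1.0, -0.004, 0.001]
contact_force: [0.7, -0.7, 0.5]
width: 69.9
```

```bash
python3 snap.py w5;  python3 - <<'E'
from meas import *
i=pickle.load(open('w5.pkl','rb'));im=cv2.imread('pics/w5.png')
P=w2pix(i,[[532.3,-307.7,66],[513,-401,15]]);print(P)
E
```

```text
11.65 [ 532.4 -282.6  186.6] [ 0.002  1.    -0.004  0.001] w 69.9 F [ 0.7 -0.7  0.5] q [ 0.64  0.45 -0.27  1.75  0.15  0.95 -1.27]
[[311.58374162 205.31207678]
 [397.5654694  211.37794766]]
```

View pics/w5.png

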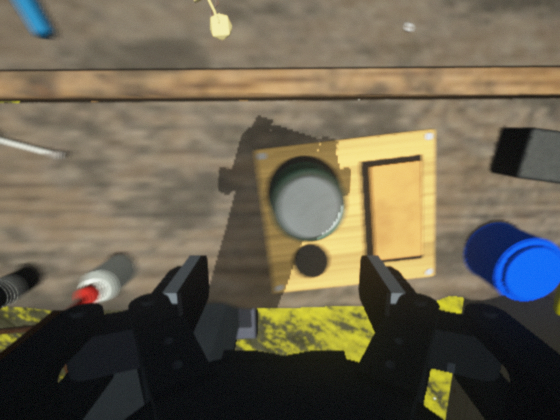

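The tin sits concentric on its marking (lid near (308,209)) and the cork is on its rectangle (396,210). Mouthpiece next.

Request:
apply_moves --rows '[{"x":-0.013,"y":0.04,"z":0,"yaw":0,"fingers":0.06},{"x":-0.026,"y":0.08,"z":0,"yaw":0,"fingers":0.06},{"x":-0.039,"y":0.12,"z":0,"yaw":0,"fingers":0.06},{"x":-0.052,"y":0.16,"z":0,"yaw":0,"fingers":0.06},{"x":-0.065,"y":0.2,"z":0,"yaw":0,"fingers":0.06},{"x":-0.078,"y":0.24,"z":-0.01,"yaw":0,"fingers":0.06},{"x":-0.089,"y":0.271,"z":-0.025,"yaw":0,"fingers":0.06},{"x":-0.089,"y":0.271,"z":-0.025,"yaw":0,"fingers":0.06}]'

```text
time_s: 12.5
position: [440.7, -2.6, 157.7]
orientation: [-0.001, 1.0, 0.004, -0.002]
contact_force: [-0.2, -0.3, 0.6]
width: 59.8
```

Request:
apply_moves --rows '[{"x":0,"y":0,"z":0,"yaw":0,"fingers":0.06},{"x":0,"y":0,"z":0,"yaw":0,"fingers":0.06},{"x":0,"y":0,"z":0,"yaw":0,"fingers":0.06}]'

```text
time_s: 12.8
position: [444.1, -8.0, 159.1]
orientation: [0.0, 1.0, -0.001, 0.0]
contact_force: [-0.0, -0.3, 0.2]
width: 60.3
```

```bash
python3 snap.py w6
```

```text
12.8 [444.1  -8.  159.1] [ 0.     1.    -0.001  0.   ] w 60.3 F [-0.  -0.3  0.2] q [ 0.31  0.26 -0.41  2.13  0.15  0.78 -1.77]
```

View pics/w6.png

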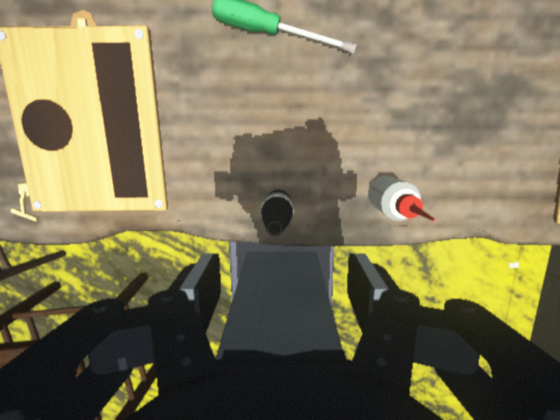

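```bash
python3 - <<'E'
from meas import *
i=pickle.load(open('w6.pkl','rb'));im=cv2.imread('pics/w6.png')
print('mouth proj',w2pix(i,[[443,-6,z] for z in (0,20,46,92)]).round(1).tolist())
print('bottle proj',w2pix(i,[[452.5,-106,z] for z in (0,28,56,105)]).round(1).tolist())
print('mouth top',pix2w(i,[(275,230)],92),'body',pix2w(i,[(278,205)],20))
print('bottle tip',pix2w(i,[(434,219)],105),'shoulder',pix2w(i,[(402,202)],56),'capTop',pix2w(i,[(411,208)],75))
d=pix2w(i,[(214,12),(355,48)],9.5);print('drv',d.mean(0),np.linalg.norm(d[0]-d[1]),np.degrees(np.arctan2(*(d[0]-d[1])[[1,0]])))
dm=im.max(2)<95
for q in[(15,90,80,160),(88,35,150,202)]:
    c,a,px=blob(dm,q);w=pix2w(i,px,6);print('key',w.mean(0),axis(w),np.ptp(w,axis=0))
a,b,x=im[190:245,255:305],0,0
A=cv2.resize(im[180:245,240:450],None,fx=3.8,fy=3.8,interpolation=cv2.INTER_CUBIC);cv2.imwrite('pics/c3.png',A)
E
```

```text
mouth proj [[280.8, 197.1], [280.7, 201.7], [280.4, 208.6], [279.8, 224.7]]
bottle proj [[384.3, 187.2], [394.0, 192.9], [405.9, 199.8], [434.1, 216.2]]
mouth top [[439.1791223   -2.64286017  92.        ]] body [[439.86083794  -3.5464003   20.        ]]
bottle tip [[ 450.63716307 -106.14762368  105.        ]] shoulder [[ 450.70359547 -103.09627299   56.        ]] capTop [[ 450.5115268  -102.90945275   75.        ]]
drv [586.34635813 -10.51788188   9.5       ] 120.00854315091014 76.96859186149143
key [511.33499926 204.84844619   6.        ] -105.1312170078239 [4.17276403e+01 4.26909341e+01 1.13686838e-13]
key [516.02623361 137.33812323   6.        ] -179.52039231898388 [1.31519314e+02 3.09147532e+01 1.13686838e-13]
```

View pics/c3.png

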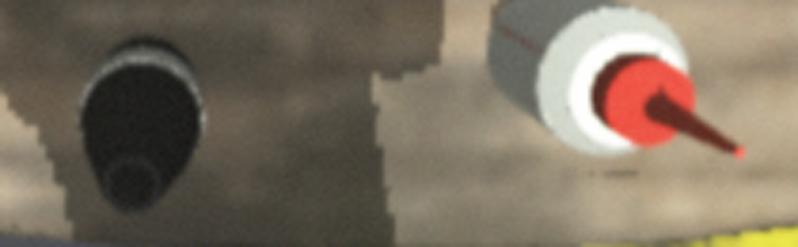

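Request:
apply_moves --rows '[{"x":-0.003,"y":0.0045,"z":0,"yaw":0,"fingers":0.055},{"x":-0.003,"y":0.0045,"z":-0.03,"yaw":0,"fingers":0.055},{"x":-0.003,"y":0.0045,"z":-0.065,"yaw":0,"fingers":0.055},{"x":-0.003,"y":0.0045,"z":-0.095,"yaw":0,"fingers":0.055},{"x":-0.003,"y":0.0045,"z":-0.12,"yaw":0,"fingers":0.055},{"x":-0.003,"y":0.0045,"z":-0.13,"yaw":0,"fingers":0.055},{"x":-0.003,"y":0.0045,"z":-0.134,"yaw":0,"fingers":0.055},{"x":-0.003,"y":0.0045,"z":-0.134,"yaw":0,"fingers":0.055}]'

```text
time_s: 13.65
position: [440.7, -2.3, 25.0]
orientation: [-0.0, 1.0, -0.0, 0.0]
contact_force: [-0.5, 0.3, -0.5]
width: 55.2
```

Request:
apply_moves --rows '[{"x":0,"y":0,"z":0,"yaw":0,"fingers":0.016},{"x":0,"y":0,"z":0,"yaw":0,"fingers":0.016},{"x":0,"y":0,"z":0,"yaw":0,"fingers":0.016},{"x":0,"y":0,"z":0,"yaw":0,"fingers":0.016},{"x":0,"y":0,"z":0,"yaw":0,"fingers":0.016},{"x":0,"y":0,"z":0,"yaw":0,"fingers":0.016}]'

```text
time_s: 14.25
position: [441.3, -2.5, 26.0]
orientation: [0.0, 1.0, -0.0, 0.001]
contact_force: [-1.2, -0.3, 6.7]
width: 24.2
```

```bash
python3 snap.py w7
```

```text
14.25 [441.3  -2.5  26. ] [ 0.     1.    -0.     0.001] w 24.2 F [-1.2 -0.3  6.7] q [ 0.19  0.5  -0.3   2.21  0.33  0.47 -1.95]
```

View pics/w7.png

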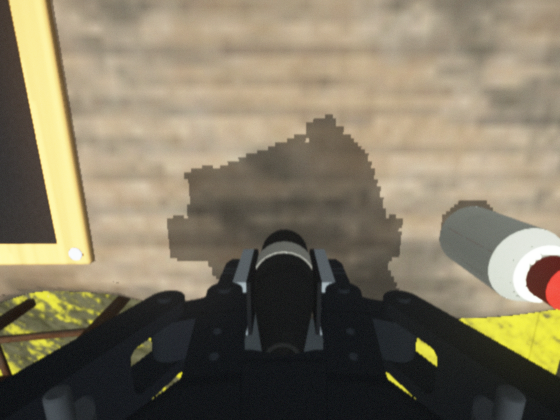

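Request:
apply_moves --rows '[{"x":0,"y":0,"z":0.04,"yaw":0,"fingers":0.016},{"x":0,"y":0,"z":0.08,"yaw":0,"fingers":0.016},{"x":0,"y":0,"z":0.12,"yaw":0,"fingers":0.016},{"x":0,"y":-0.02,"z":0.145,"yaw":0,"fingers":0.016},{"x":0.003,"y":-0.06,"z":0.145,"yaw":0,"fingers":0.016},{"x":0.005,"y":-0.1,"z":0.145,"yaw":0,"fingers":0.016},{"x":0.007,"y":-0.14,"z":0.145,"yaw":0,"fingers":0.016},{"x":0.01,"y":-0.18,"z":0.145,"yaw":0,"fingers":0.016}]'

```text
time_s: 15.1
position: [450.3, -184.1, 170.8]
orientation: [0.001, 1.0, -0.0, 0.001]
contact_force: [1.2, 0.1, -0.9]
width: 24.7
```

Request:
apply_moves --rows '[{"x":0.002,"y":-0.04,"z":0,"yaw":0,"fingers":0.016},{"x":0.004,"y":-0.08,"z":0,"yaw":0,"fingers":0.016},{"x":0.006,"y":-0.115,"z":-0.01,"yaw":0,"fingers":0.016},{"x":0.006,"y":-0.134,"z":-0.04,"yaw":0,"fingers":0.016},{"x":0.006,"y":-0.134,"z":-0.075,"yaw":0,"fingers":0.016},{"x":0.006,"y":-0.134,"z":-0.1,"yaw":0,"fingers":0.016},{"x":0.006,"y":-0.134,"z":-0.115,"yaw":0,"fingers":0.016},{"x":0.006,"y":-0.134,"z":-0.115,"yaw":0,"fingers":0.016}]'

```text
time_s: 15.9
position: [455.4, -315.6, 53.4]
orientation: [-0.001, 1.0, -0.0, -0.001]
contact_force: [0.3, -0.3, -0.6]
width: 24.3
```

```bash
python3 snap.py w8; python3 - <<'E'
from meas import *
i=pickle.load(open('w7.pkl','rb'))
print('foot far edge',pix2w(i,[(285,230)],3),'widths',pix2w(i,[(261,250),(312,250)],20), 'exp far edge px', w2pix(i,[[441.3+14,-2.5,0],[441.3+14,-2.5,20]]))
E
```

```text
15.9 [ 455.4 -315.6   53.4] [-0.001  1.    -0.    -0.001] w 24.3 F [ 0.3 -0.3 -0.6] q [ 0.72  0.57 -0.23  1.94  0.2   0.65 -1.2 ]
foot far edge [[450.72710337  -3.8691077    3.        ]] widths [[445.64946876   8.29926565  20.        ]
 [445.63728973 -17.39272821  20.        ]] exp far edge px [[282.52249399 220.5185776 ]
 [282.41407795 231.76024844]]
```

View pics/w8.png

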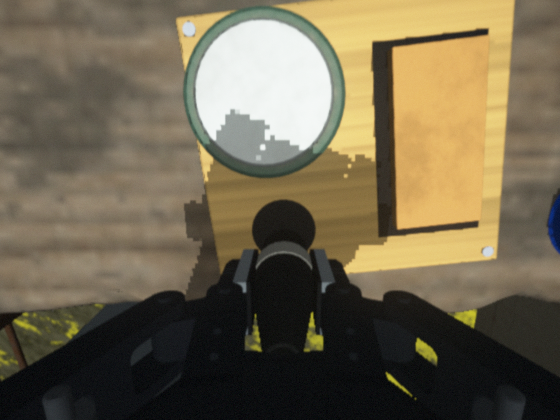

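```bash
python3 - <<'E'
from meas import *
i=pickle.load(open('w8.pkl','rb'))
print('tin',pix2w(i,[(263,88)],66),pix2w(i,[(265,92)],61))
k=pix2w(i,[(392,45),(489,32),(482,221),(396,230)],15);print('cork',k.mean(0),np.diff(k,axis=0))
k=pix2w(i,[(372,42),(488,29)],6);print('rect top corners',k)
E
```

```text
tin [[ 533.94990425 -308.2951228    66.        ]] [[ 533.00439595 -308.76175151   61.        ]]
cork [ 513.02308282 -403.13027581   15.        ] [[   6.03335372  -49.27629687    0.        ]
 [-101.27795121  -12.86337293    0.        ]
 [  -5.67691999   50.76658722    0.        ]]
rect top corners [[ 564.08306685 -364.20600809    6.        ]
 [ 570.38147426 -426.13816302    6.        ]]
```

Request:
apply_moves --rows '[{"x":0.002,"y":0,"z":-0.01,"yaw":0,"fingers":0.016},{"x":0.002,"y":0,"z":-0.018,"yaw":0,"fingers":0.016},{"x":0.002,"y":0,"z":-0.022,"yaw":0,"fingers":0.016},{"x":0.002,"y":0,"z":-0.022,"yaw":0,"fingers":0.016},{"x":0.002,"y":0,"z":-0.022,"yaw":0,"fingers":0.016}]'

```text
time_s: 16.45
position: [458.5, -316.4, 32.9]
orientation: [0.0, 1.0, -0.0, 0.0]
contact_force: [0.2, -0.2, -0.0]
width: 24.6
```

Request:
apply_moves --rows '[{"x":0,"y":0,"z":-0.001,"yaw":0,"fingers":0.016},{"x":0,"y":0,"z":-0.002,"yaw":0,"fingers":0.016},{"x":0,"y":0,"z":-0.002,"yaw":0,"fingers":0.016}]'

```text
time_s: 16.75
position: [458.9, -316.5, 32.1]
orientation: [0.0, 1.0, -0.0, 0.0]
contact_force: [-2.9, 1.6, 9.0]
width: 24.1
```

Request:
apply_moves --rows '[{"x":0,"y":0,"z":0,"yaw":0,"fingers":0.03},{"x":0,"y":0,"z":0,"yaw":0,"fingers":0.04},{"x":0,"y":0,"z":0,"yaw":0,"fingers":0.05},{"x":0,"y":0,"z":0.01,"yaw":0,"fingers":0.055},{"x":0,"y":0,"z":0.04,"yaw":0,"fingers":0.055},{"x":0,"y":0,"z":0.08,"yaw":0,"fingers":0.055},{"x":0,"y":0,"z":0.12,"yaw":0,"fingers":0.055},{"x":0,"y":0.03,"z":0.14,"yaw":0,"fingers":0.055}]'

```text
time_s: 17.55
position: [459.5, -290.7, 175.0]
orientation: [0.003, 1.0, -0.003, 0.003]
contact_force: [0.4, 1.3, 0.2]
width: 54.9
```

```bash
python3 snap.py w9
```

```text
17.55 [ 459.5 -290.7  175. ] [ 0.003  1.    -0.003  0.003] w 54.9 F [0.4 1.3 0.2] q [ 0.73  0.38 -0.28  1.91  0.14  0.87 -1.2 ]
```

View pics/w9.png

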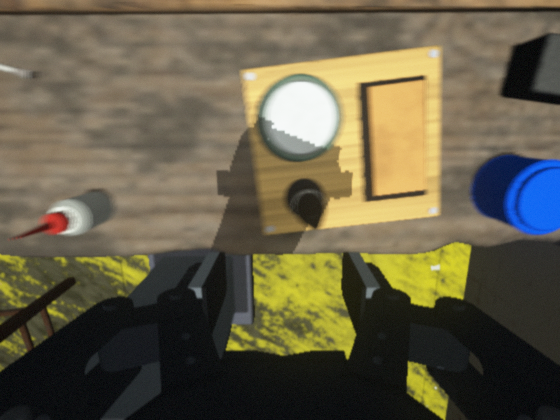

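The mouthpiece stands on its mark at (307,200). Bottle next.

Request:
apply_moves --rows '[{"x":0,"y":0.04,"z":0,"yaw":0,"fingers":0.06},{"x":-0.003,"y":0.08,"z":0,"yaw":0,"fingers":0.06},{"x":-0.006,"y":0.12,"z":0,"yaw":0,"fingers":0.06},{"x":-0.008,"y":0.16,"z":0,"yaw":0,"fingers":0.06},{"x":-0.008,"y":0.18,"z":-0.02,"yaw":0,"fingers":0.06},{"x":-0.008,"y":0.18,"z":-0.03,"yaw":0,"fingers":0.06},{"x":-0.008,"y":0.18,"z":-0.03,"yaw":0,"fingers":0.06},{"x":-0.008,"y":0.18,"z":-0.03,"yaw":0,"fingers":0.06}]'

```text
time_s: 18.4
position: [450.6, -107.6, 141.0]
orientation: [0.0, 1.0, -0.001, -0.0]
contact_force: [-0.2, 1.2, -0.3]
width: 60.2
```

```bash
python3 snap.py w10; python3 - <<'E'
from meas import *
i=pickle.load(open('w10.pkl','rb'));im=cv2.imread('pics/w10.png')
h=cv2.cvtColor(im,cv2.COLOR_BGR2HSV).astype(int);red=((h[...,0]<10)|(h[...,0]>170))&(h[...,1]>120)&(h[...,2]>50)
c,a,px=blob(red,(200,150,360,300)); print(c,a,px.min(0),px.max(0))
low=px[px[:,1]>=px[:,1].max()-1].mean(0); print('tip',low,pix2w(i,low,105))
print(w2pix(i,[[450.5,-106,z] for z in(56,75,105)]))
E
```

```text
18.4 [ 450.6 -107.6  141. ] [ 0.     1.    -0.001 -0.   ] w 60.2 F [-0.2  1.2 -0.3] q [ 0.48  0.31 -0.36  2.11  0.16  0.75 -1.56]
[280.38582677 221.34448819] 508 [269 208] [292 240]
tip [279.8 239.4] [[ 449.76094508 -105.98577173  105.        ]]
[[280.53339015 216.26583122]
 [280.29267729 223.65530006]
 [279.81780636 238.23301719]]
```

Request:
apply_moves --rows '[{"x":0,"y":0.001,"z":-0.03,"yaw":0,"fingers":0.06},{"x":0,"y":0.001,"z":-0.065,"yaw":0,"fingers":0.06},{"x":0,"y":0.001,"z":-0.095,"yaw":0,"fingers":0.06},{"x":0,"y":0.001,"z":-0.117,"yaw":0,"fingers":0.06},{"x":0,"y":0.001,"z":-0.127,"yaw":0,"fingers":0.06},{"x":0,"y":0.001,"z":-0.127,"yaw":0,"fingers":0.06},{"x":0,"y":0.001,"z":-0.127,"yaw":0,"fingers":0.05},{"x":0,"y":0.001,"z":-0.127,"yaw":0,"fingers":0.04}]'

```text
time_s: 19.25
position: [451.5, -105.8, 15.0]
orientation: [0.0, 1.0, -0.001, 0.001]
contact_force: [0.2, -0.1, 0.0]
width: 40.3
```

Request:
apply_moves --rows '[{"x":0,"y":0,"z":0,"yaw":0,"fingers":0.022},{"x":0,"y":0,"z":0,"yaw":0,"fingers":0.022},{"x":0,"y":0,"z":0,"yaw":0,"fingers":0.022},{"x":0,"y":0,"z":0,"yaw":0,"fingers":0.022},{"x":0,"y":0,"z":0,"yaw":0,"fingers":0.022}]'

```text
time_s: 19.75
position: [451.4, -105.7, 15.2]
orientation: [0.0, 1.0, -0.0, 0.001]
contact_force: [-1.0, -0.0, 6.3]
width: 31.1
```

Request:
apply_moves --rows '[{"x":0,"y":0,"z":0.03,"yaw":0,"fingers":0.022},{"x":0,"y":0.01,"z":0.06,"yaw":0,"fingers":0.022},{"x":0.009,"y":0.05,"z":0.06,"yaw":0,"fingers":0.022},{"x":0.018,"y":0.09,"z":0.06,"yaw":0,"fingers":0.022},{"x":0.027,"y":0.13,"z":0.06,"yaw":0,"fingers":0.022},{"x":0.036,"y":0.17,"z":0.06,"yaw":0,"fingers":0.022},{"x":0.045,"y":0.21,"z":0.06,"yaw":0,"fingers":0.022},{"x":0.053,"y":0.25,"z":0.06,"yaw":0,"fingers":0.022}]'

```text
time_s: 20.55
position: [504.0, 146.2, 74.7]
orientation: [-0.0, 1.0, -0.0, 0.001]
contact_force: [0.5, -0.4, -1.2]
width: 30.8
```

Request:
apply_moves --rows '[{"x":0.007,"y":0.04,"z":0,"yaw":0,"fingers":0.022},{"x":0.0075,"y":0.0605,"z":-0.01,"yaw":0,"fingers":0.022},{"x":0.0075,"y":0.0605,"z":-0.03,"yaw":0,"fingers":0.022},{"x":0.0075,"y":0.0605,"z":-0.042,"yaw":0,"fingers":0.022},{"x":0.0075,"y":0.0605,"z":-0.047,"yaw":0,"fingers":0.022},{"x":0.0075,"y":0.0605,"z":-0.048,"yaw":0,"fingers":0.022},{"x":0.0075,"y":0.0605,"z":-0.048,"yaw":0,"fingers":0.022}]'

```text
time_s: 21.25
position: [511.4, 204.6, 26.2]
orientation: [0.0, 1.0, -0.001, 0.0]
contact_force: [1.1, 1.4, -0.7]
width: 30.9
```

```bash
python3 snap.py w11; python3 - <<'E'
from meas import *
i=pickle.load(open('w11.pkl','rb'));im=cv2.imread('pics/w11.png')
dm=(im.max(2)<95)
print(w2pix(i,[[511.2,204.6,6],[581,137,6],[448,137,6],[515.5,137.3,6]]))
c,a,px=blob(dm,(340,60,500,230));w=pix2w(i,px,6);print(w.mean(0),w.min(0),w.max(0),axis(w))
E
```

```text
21.25 [511.4 204.6  26.2] [ 0.     1.    -0.001  0.   ] w 30.9 F [ 1.1  1.4 -0.7] q [-0.2   0.63 -0.3   1.95  0.31  0.61 -2.28]
[[282.32119134 248.03879085]
 [418.88114677 115.31250952]
 [394.93512894 346.43433854]
 [405.36080029 240.51339993]]
[551.06961471 136.64675824   6.        ] [522.08344134 120.68761727   6.        ] [577.83428683 152.68999653   6.        ] 179.84686985999517
```

Request:
apply_moves --rows '[{"x":0.0005,"y":0,"z":-0.003,"yaw":0,"fingers":0.022},{"x":0.0005,"y":0,"z":-0.004,"yaw":0,"fingers":0.022},{"x":0.0005,"y":0,"z":-0.004,"yaw":0,"fingers":0.022}]'

```text
time_s: 21.6
position: [511.5, 205.0, 21.8]
orientation: [0.0, 1.0, -0.0, -0.0]
contact_force: [-0.5, 0.3, 0.1]
width: 31.1
```

Request:
apply_moves --rows '[{"x":0,"y":0,"z":-0.0005,"yaw":0,"fingers":0.022},{"x":0,"y":0,"z":-0.0005,"yaw":0,"fingers":0.035},{"x":0,"y":0,"z":-0.0005,"yaw":0,"fingers":0.045},{"x":0,"y":0,"z":-0.0005,"yaw":0,"fingers":0.055},{"x":0,"y":0,"z":0.02,"yaw":0,"fingers":0.06},{"x":0,"y":0,"z":0.06,"yaw":0,"fingers":0.06},{"x":0,"y":0,"z":0.1,"yaw":0,"fingers":0.06},{"x":0,"y":0,"z":0.14,"yaw":0,"fingers":0.06}]'

```text
time_s: 22.4
position: [511.1, 205.1, 163.2]
orientation: [0.0, 1.0, -0.0, -0.0]
contact_force: [0.9, 0.3, 1.0]
width: 60.1
```

```bash
python3 - <<'E'
from snap import snap
snap('w12')
from meas import *
i=pickle.load(open('w12.pkl','rb'));im=cv2.imread('pics/w12.png')
h=cv2.cvtColor(im,cv2.COLOR_BGR2HSV).astype(int);red=((h[...,0]<10)|(h[...,0]>170))&(h[...,1]>120)&(h[...,2]>50)
c,a,px=blob(red,(230,150,330,300)); low=px[px[:,1]>=px[:,1].max()-1].mean(0); print('tip',low,pix2w(i,low,111))
E
```

```text
22.4 [511.1 205.1 163.2] [ 0.  1. -0. -0.] w 60.1 F [0.9 0.3 1. ] q [-0.13  0.42 -0.39  1.89  0.2   0.87 -2.19]
tip [283.66666667 231.33333333] [[510.02206835 204.40153835 111.        ]]
```

Request:
apply_moves --rows '[{"x":0.01,"y":-0.025,"z":0,"yaw":8.5,"fingers":0.05},{"x":0.02,"y":-0.05,"z":0,"yaw":17,"fingers":0.045},{"x":0.03,"y":-0.075,"z":0,"yaw":25.5,"fingers":0.042},{"x":0.04,"y":-0.1,"z":-0.01,"yaw":34,"fingers":0.042},{"x":0.05,"y":-0.125,"z":-0.03,"yaw":42.5,"fingers":0.042},{"x":0.06,"y":-0.15,"z":-0.05,"yaw":51,"fingers":0.042},{"x":0.07,"y":-0.175,"z":-0.07,"yaw":59.5,"fingers":0.042},{"x":0.08,"y":-0.19,"z":-0.09,"yaw":68,"fingers":0.042}]'

```text
time_s: 23.25
position: [591.8, 12.4, 70.7]
orientation: [0.0, 0.828, 0.56, -0.0]
contact_force: [1.1, 0.2, 0.6]
width: 41.6
```

Request:
apply_moves --rows '[{"x":0.001,"y":-0.001,"z":-0.01,"yaw":8.3,"fingers":0.042},{"x":0.001,"y":-0.001,"z":-0.02,"yaw":8.3,"fingers":0.042},{"x":0.001,"y":-0.001,"z":-0.03,"yaw":8.3,"fingers":0.042},{"x":0.001,"y":-0.001,"z":-0.03,"yaw":8.3,"fingers":0.042},{"x":0.001,"y":-0.001,"z":-0.03,"yaw":8.3,"fingers":0.042}]'

```text
time_s: 23.75
position: [592.4, 15.0, 42.1]
orientation: [0.0, 0.787, 0.617, 0.0]
contact_force: [0.1, 0.5, -0.2]
width: 41.7
```

```bash
python3 - <<'E'
from snap import snap
snap('w13')
from meas import *
i=pickle.load(open('w13.pkl','rb'));im=cv2.imread('pics/w13.png')
h=cv2.cvtColor(im,cv2.COLOR_BGR2HSV).astype(int);g=(abs(h[...,0]-65)<20)&(h[...,1]>110)&(h[...,2]>40)
c,a,px=blob(g,(200,0,380,345));w=pix2w(i,px,10);print(c,a,w.mean(0),axis(w),w.min(0),w.max(0))
print(w2pix(i,[[586.5,-10.3,10],[592.4,14,10]]))
E
```

```text
23.75 [592.4  15.   42.1] [0.    0.787 0.617 0.   ] w 41.7 F [ 0.1  0.5 -0.2] q [ 0.33  0.71 -0.55  1.83  0.52  0.75 -0.74]
[290.80050596 226.86772678] 2767 [597.31001378  22.58174787  10.        ] -105.47451756130855 [583.62356183  -7.85591472  10.        ] [611.56198886  48.63686069  10.        ]
[[285.99494887 281.56381319]
 [286.03198731 242.83903982]]
```

Request:
apply_moves --rows '[{"x":0.002,"y":0,"z":-0.015,"yaw":-0.7,"fingers":0.042},{"x":0.002,"y":0,"z":-0.028,"yaw":-0.7,"fingers":0.042},{"x":0.002,"y":0,"z":-0.036,"yaw":-0.7,"fingers":0.042},{"x":0.002,"y":0,"z":-0.039,"yaw":-0.7,"fingers":0.042},{"x":0.002,"y":0,"z":-0.039,"yaw":-0.7,"fingers":0.042}]'

```text
time_s: 24.3
position: [593.9, 14.2, 1.9]
orientation: [-0.0, 0.79, 0.613, -0.001]
contact_force: [0.3, -0.5, -1.1]
width: 41.9
```

Request:
apply_moves --rows '[{"x":0,"y":0,"z":0,"yaw":0,"fingers":0.03},{"x":0,"y":0,"z":0,"yaw":0,"fingers":0.01},{"x":0,"y":0,"z":0,"yaw":0,"fingers":0.01},{"x":0,"y":0,"z":0,"yaw":0,"fingers":0.01},{"x":0,"y":0,"z":0,"yaw":0,"fingers":0.01},{"x":0,"y":0,"z":0,"yaw":0,"fingers":0.01}]'

```text
time_s: 24.9
position: [594.9, 14.2, 3.3]
orientation: [0.0, 0.79, 0.613, 0.0]
contact_force: [0.1, 0.2, 4.6]
width: 16.8
```

Request:
apply_moves --rows '[{"x":0,"y":0,"z":0.03,"yaw":0,"fingers":0.01},{"x":0,"y":0,"z":0.06,"yaw":-6,"fingers":0.01},{"x":-0.01,"y":0.02,"z":0.07,"yaw":-14,"fingers":0.01},{"x":-0.02,"y":0.04,"z":0.07,"yaw":-22,"fingers":0.01},{"x":-0.03,"y":0.06,"z":0.07,"yaw":-30,"fingers":0.01},{"x":-0.04,"y":0.08,"z":0.07,"yaw":-38,"fingers":0.01},{"x":-0.05,"y":0.1,"z":0.07,"yaw":-46,"fingers":0.01},{"x":-0.057,"y":0.124,"z":0.07,"yaw":-54,"fingers":0.01}]'

```text
time_s: 25.7
position: [536.3, 138.0, 72.3]
orientation: [0.0, 0.983, 0.184, -0.001]
contact_force: [0.8, -0.0, -1.6]
width: 16.8
```

Request:
apply_moves --rows '[{"x":0,"y":0,"z":-0.01,"yaw":-8,"fingers":0.01},{"x":0,"y":0,"z":-0.02,"yaw":-16,"fingers":0.01},{"x":0,"y":0,"z":-0.03,"yaw":-20,"fingers":0.01},{"x":0,"y":0,"z":-0.03,"yaw":-20,"fingers":0.01},{"x":0,"y":0,"z":-0.03,"yaw":-20,"fingers":0.01}]'

```text
time_s: 26.2
position: [537.1, 138.2, 42.6]
orientation: [0.0, 1.0, 0.015, -0.0]
contact_force: [-0.4, 0.9, -1.3]
width: 16.4
```

```bash
python3 - <<'E'
from snap import snap
snap('w14')
from meas import *
i=pickle.load(open('w14.pkl','rb'));im=cv2.imread('pics/w14.png')
h=cv2.cvtColor(im,cv2.COLOR_BGR2HSV).astype(int);g=(abs(h[...,0]-65)<20)&(h[...,1]>110)&(h[...,2]>40)
c,a,px=blob(g,(200,0,380,345));w=pix2w(i,px,50);print(c,a,w.mean(0),axis(w),w.min(0),w.max(0))
dm=(im.max(2)<95)
e=pix2w(i,np.argwhere(dm[:225,200:360])[:,::-1]+[200,0],6);print('dark',e.min(0),e.max(0),len(e))
E
```

```text
26.2 [537.1 138.2  42.6] [ 0.     1.     0.015 -0.   ] w 16.4 F [-0.4  0.9 -1.3] q [-0.11  0.6  -0.26  1.94  0.24  0.63 -2.06]
[283.79917846 251.91214058] 4382 [545.32835699 137.74119833  50.        ] -179.19409913751895 [513.43451474 128.00019452  50.        ] [571.64851881 147.84071236  50.        ]
dark [545.28442083  93.11376425   6.        ] [663.10401888 184.40072897   6.        ] 4729
```

Request:
apply_moves --rows '[{"x":0.0015,"y":-0.0005,"z":-0.015,"yaw":0,"fingers":0.01},{"x":0.0015,"y":-0.0005,"z":-0.025,"yaw":0,"fingers":0.01},{"x":0.0015,"y":-0.0005,"z":-0.031,"yaw":0,"fingers":0.01},{"x":0.0015,"y":-0.0005,"z":-0.0325,"yaw":0,"fingers":0.01},{"x":0.0015,"y":-0.0005,"z":-0.0325,"yaw":0,"fingers":0.01},{"x":0.0015,"y":-0.0005,"z":-0.0325,"yaw":0,"fingers":0.01}]'

```text
time_s: 26.85
position: [539.1, 137.8, 10.4]
orientation: [-0.0, 1.0, 0.014, 0.0]
contact_force: [0.1, 0.3, -0.8]
width: 16.4
```

Request:
apply_moves --rows '[{"x":0,"y":0,"z":0,"yaw":0,"fingers":0.022},{"x":0,"y":0,"z":0,"yaw":0,"fingers":0.032},{"x":0,"y":0,"z":0,"yaw":0,"fingers":0.04},{"x":0,"y":0,"z":0.02,"yaw":0,"fingers":0.042},{"x":0,"y":0,"z":0.06,"yaw":0,"fingers":0.042},{"x":0,"y":0,"z":0.11,"yaw":0,"fingers":0.042},{"x":-0.005,"y":-0.04,"z":0.15,"yaw":-1.5,"fingers":0.042},{"x":-0.01,"y":-0.08,"z":0.19,"yaw":-1.5,"fingers":0.06}]'

```text
time_s: 27.65
position: [530.1, 67.5, 192.8]
orientation: [-0.0, 1.0, 0.002, 0.001]
contact_force: [0.3, -1.2, 0.0]
width: 55.1
```

Request:
apply_moves --rows '[{"x":0,"y":-0.04,"z":0.04,"yaw":0,"fingers":0.085},{"x":0,"y":-0.08,"z":0.08,"yaw":0,"fingers":0.085},{"x":0,"y":-0.11,"z":0.11,"yaw":0,"fingers":0.085},{"x":0,"y":-0.14,"z":0.13,"yaw":0,"fingers":0.085},{"x":0,"y":-0.14,"z":0.13,"yaw":0,"fingers":0.085},{"x":0,"y":-0.14,"z":0.13,"yaw":0,"fingers":0.085},{"x":0,"y":-0.14,"z":0.13,"yaw":0,"fingers":0.085}]'

```text
time_s: 28.35
position: [529.6, -71.3, 319.8]
orientation: [-0.0, 1.0, 0.002, -0.001]
contact_force: [0.3, -0.3, -0.8]
width: 84.7
```

```bash
python3 - <<'E'
from snap import snap
snap('w15')
from meas import *
im=cv2.imread('pics/w15.png');cv2.imwrite('pics/w15b.png',cv2.resize(im[60:290],None,fx=1.42,fy=1.42,interpolation=cv2.INTER_CUBIC))
E
```

```text
28.35 [529.6 -71.3 319.8] [-0.     1.     0.002 -0.001] w 84.7 F [ 0.3 -0.3 -0.8] q [ 0.29  0.21 -0.25  1.77  0.06  1.18 -1.55]
```

View pics/w15b.png

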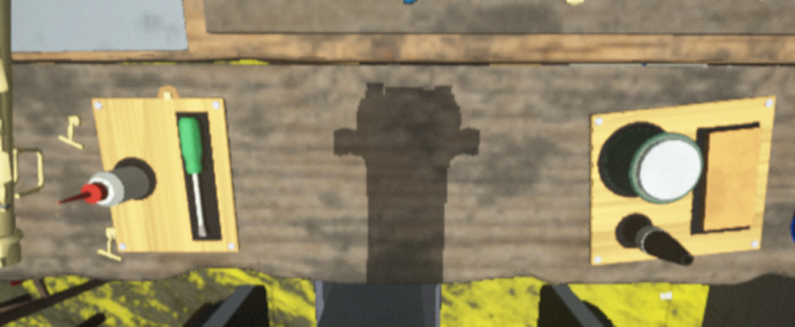

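The last view shows all five on their marks: bottle foot near (135,175), driver (188,117)–(202,236) inside the strip, tin, mouthpiece and cork on the right-hand board. I'll check the numbers before handing in.

```bash
python3 - <<'E'
from meas import *
i=pickle.load(open('w15.pkl','rb'))
C=lambda *a:np.array(a)/1.42+[0,60]
d=pix2w(i,C((188,117),(202,236)),15.5);print('drv',d.mean(0),np.linalg.norm(d[0]-d[1]),np.degrees(np.arctan2(*(d[0]-d[1])[[1,0]])))
s=pix2w(i,C((177,113),(208,111),(221,239),(193,241)),6);print('strip',s.mean(0),np.degrees(np.arctan2(*(s[0]-s[3]+s[1]-s[2])[[1,0]])))
print('tin',pix2w(i,C((669,168)),66),'mouth top',pix2w(i,C((686,258)),98),'bottle tip',pix2w(i,C((62,201)),111))
k=pix2w(i,C((709,132),(761,126),(759,225),(706,232)),15);print('cork',k.mean(0))
# bystander check: top image before/after
from rig import r
a=cv2.imread('pics/top0.png').astype(int);b=r.get_image('top')[:,:,::-1].astype(int);cv2.imwrite('pics/top1.png',b)
for n,q in dict(block=(392,193,413,211),long=(415,193,430,252),file=(135,198,152,240)).items():
    x0,y0,x1,y1=q;print(n,np.abs(a-b)[y0:y1,x0:x1].mean(),cv2.phaseCorrelate(a[y0:y1,x0:x1].mean(2),b[y0:y1,x0:x1].mean(2)))
E
```

```text
drv [512.46413345 136.90357821  15.5       ] 121.06437950696518 0.027134809196780414
strip [510.95025188 136.40961479   6.        ] -0.06211716096683804
tin [[ 532.58841966 -307.89313872   66.        ]] mouth top [[ 459.72921822 -315.67767494   98.        ]] bottle tip [[511.09079187 201.43820677 111.        ]]
cork [ 512.67239955 -405.2360253    15.        ]
block 2.251322751322751 ((0.06927426785924062, -0.02420571522757342), 0.9755417519217744)
long 2.0459510357815445 ((0.5856601279462978, -0.020956252530723418), 0.9630926474621117)
file 2.0802987861811393 ((0.023366683498490914, 0.5299490074819282), 0.9985590468070811)[ WARN:0@2.227] global loadsave.cpp:1063 imwrite_ Unsupported depth image for selected encoder is fallbacked to CV_8U.
```

All errors come out at 5 mm or less, and the bystanders haven't moved. Handing in.

```bash
python3 -c "
from rig import r
print(r.close_job(), r.observe()['time_s'])"
```

```text
the job is handed in; nothing more can be done
the job is handed in; nothing more can be done
```

Both kits are made up and the job is handed in, at about 28.5 s on the robot's clock. The cork sheet, green glue tin and mouthpiece are on the three-marking board. The oil bottle and short screwdriver are on the two-marking board. The blue tin was left alone.

**Placing:** in the last wrist image all five sit on their markings.

| Thing | Off its marking centre (12 mm allowed) |
|---|---|
| Tin | about 1 mm |
| Mouthpiece | about 3 mm, taken at its top |
| Bottle | about 3 mm, taken at its spout tip |
| Driver | about 2 mm |
| Cork | about 2 mm in the close view, about 4 mm in the last one |

- **Alignment:** the driver lies within 0.5° of its strip, and the cork within about 1° of its rectangle.
- **Bystanders:** the block, file and long screwdriver show at most 0.6 px (about 2 mm) of shift between the first and last top images.

**Disagreements:**
- The key board's angle came out at 3–3.5° from the marking centres but about 0° from the strip's edges. The driver follows the strip and is within tolerance either way.
- The tin was first pressed on its board about 3 mm off its mark with about 17 N, so I lifted it and set it down again.

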